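# Latch the piston clamp open

## Robot

A 6-joint arm with a two-finger parallel gripper is mounted at the origin on the work surface. World frame = base frame: x ahead of the robot, y to its left, z up, the work surface at z = 0. Lengths are in m, angles in rad, forces in N, time in s.
With the tool pointing down it reaches from about 0.3 to 0.875 m from the base axis. Payload 6.4 kg.
Tool frame: the origin (TCP) lies on the mounting face of the last link; the fingertips stand 173 mm ahead of it and the grasp point (between the pads) lies 155 mm ahead of it (bot.tcp_to_tips is the distance from the TCP to the fingertips, in m); x points along the fingers, y is the direction in which the jaws open and shut, and the axes are right-handed (so a half turn about x gives the same grasp; the last joint's range is limited). The gripper opens to 85 mm and grips with 20 to 120 N. Pads are 22 mm wide; open, the fingers measure 114 mm over their backs; the gripper's body (76 mm by 85 mm) begins 54 mm behind the grasp point. The pads swing forward as they close: fully open they stand 13 mm farther back than shut.
Start: joints at [-1.465, 0.181, 1.607, -0, 1.354, -0.206], TCP at [0.176, -0.547, 0.405] pointing down, gripper open.
Joint ranges: [-2.99, 2.99], [-0.89, 2.07], [0.3, 2.58], [-1.14, 4.28], [0, 2.63], [-3.12, 3.12]. Speed limits (rad/s): [2.57, 2.57, 3.01, 3.14, 3.14, 3.14].

## Interface

Orientations are given as a rotation vector (axis times angle).
In Python, from workcell import bot gives the robot as it stands. The module is installed in compiled form; this text tells all that it offers.
- The arm moves only by the shell command python3 -m creep 'ROWS' [OPENING]. ROWS is JSON, a list of rows, each a list of 4 numbers: the shift along the tool's x, y, z in m, then the turn about the tool's x in units of 6 degrees (1.0 is 6 degrees). In form: [[dx, dy, dz, yaw], ...]. A call has 1 to 5 rows; each row shifts and turns the pose as measured when the row begins, along the tool's axes as they then stand; what a row does not reach is not made up. A row lasts 1/12 s, in which the tool goes at most 41.7 mm and 7.16 degrees, less where a joint would pass 70% of its speed; a pose out of reach is approached as far as the arm can. A call is refused whole if a number of a shift passes 0.0417 or a number of a turn 1, either way. A call with a gripper value outside its range is refused whole. OPENING is the finger opening in m, from 0 to 0.0854, set as the call begins (- or left out, the last holds). The fingers move at their own pace and stop on an object; the grip force is fixed at half the most. Time passes only in rows, so rows that do not move let the fingers close. It gives the time, the measured TCP pose, the force and the opening at its end, in the units of the state.
- bot.get_obs(): the state, without advancing time (a new reading comes with each control period).
- bot.snapshot(name): name is "scene" or "top" or "wrist"; returns the picture (400x640x3 uint8, red, green, blue); there is no depth.
- bot.camera_params(name): a dict with "camera_matrix" (3x3 intrinsics, pixels), "k1" (the pictures are not rectified: a ray, as slopes to the right and down, at radius r is drawn at 1 + k1 r^2 times it, then the intrinsics apply), "world_from_camera" (4x4, takes a point from camera to world coordinates). Camera axes: x right, y up, looking along -z (the intrinsics and any distortion apply to the point x, -y, -z); pixel columns grow to the right and rows downward; lengths in m; the calibration is good to about 2 mm. A picture is of the moment at which its call begins: read the wrist's pose just before it. camera_params takes no time and is no camera call; for the wrist camera it gives the pose at the moment of the call.
- bot.job_done(): hands the job in, once; it reports no verdict.
Trained networks look in the newest picture that a camera, given by its name, has taken for a name from the list of things; names that differ only in an ending like _2 or _b are one class to them, and where a whole thing is asked for, a point or a joint stands for the part that bears it (a point fixed in the world has none). Each returns a list of dicts, best first, with "score" (0 to 1); they miss things now and then, are a little off and sometimes report something else, mostly with a low value. They report only what shows in the picture. A call takes as long as a camera call. They do not tell look-alikes from the thing itself.
- bot.find_in(camera, label): "centre" ([x, y, z] in m, in world coordinates, good to about 4 mm: the middle of the surface that is visible of it).
- bot.cut_out(camera, label): "pixels" (400x640 bool, what is visible of it).
- bot.place_of(camera, label): "centre" ([x, y, z] in m, in world coordinates, good to about 4 mm: a listed point, or the origin of a listed thing).
The state is a dict: "time": time; "joints": joint angles; "joint_vel": joint speeds; "effort": joint torques, N m; "position": TCP position; "tool_rot": TCP orientation; "force": force on the tool from outside, world axes, zero at the start; "moment": the same for the moment, N m; "width": finger opening in m.
Only numpy, scipy, OpenCV 4.12 (cv2) and the standard library are available. Lean on these libraries where they do the work, as an engineer would, in place of code of your own. Each camera call takes 0.05 s, during which the arm holds its last target.

## Task

Open the piston clamp on the bench: with your fingertips push the upright tab of its sprung slide away from the piston, right back to the end stop, then let go so that the spring brings the slide part of the way back and it comes to rest latched against the stop pin, at mid travel. Do not touch the piston or the stop pin, pick nothing up, and leave the piston and the things around the clamp where they are.

Things in the scene. Friction and masses are not known exactly. Their poses are not given: they have to be found in the camera images.
- clamp: Fixed grey bench clamp, bed 336 (x) by 100 (y) by 18 mm thick; origin: centre of its underside, on the bench. +x: the way the slide is pushed open, z up. Along x: V pads at -107 mm, piston at -80, jaw, stop-pin bracket at 15 (16 mm wide, top 64 mm above bench, post on +y side), push tab, low end stop at 154 to 166 (top 44 mm above bench). Spring barrel along the -y side, top 38 mm.
- tab (a point): Point on the pushing face of the slide's upright aluminium tab, mid-width, 80 mm above the bench; moves with the slide; axes as the clamp's: push along +x. Tab: plate 56 mm wide (y), 8 mm thick, free from 40 to 100 mm above the bench. Face looks to the pin and piston (-x); slide at 0, it is at clamp x = 85 mm, with 61 mm of free space between it and the pin's knob.
- slide (a joint): Slide travel in m along clamp +x. About 0: jaw shut on the piston (spring about 5 N). 0.030: latched open on the stop pin, which drops behind the slide's tooth once past 0.031. 0.060: hard end stop, spring about 10.5 N. Let go short of 0.030, it springs shut; beyond, it runs back to 0.030 and stays.
- pin (a joint): Height in m of the sprung stop pin: about 0 when down, up to 0.009 while the slide's tooth passes under it. It works by itself.
- pin_top (a point): Centre of the top of the stop pin's round dark knob (18 mm diameter), 81 mm above the bench with the pin down, up to 90 mm while it is lifted.
- piston_center (a point): Centre (half-way up) of the small aluminium piston, 62 mm diameter, 56 mm tall, upright on the clamp's bed between V and jaw (its top 74 mm above the bench). It is loose; leave it.
- wrist_pin_mid (a point): Middle of a loose steel wrist pin standing upright beside the clamp, a tube 19 mm in diameter, 52 mm tall. Leave it.
- jar_mid (a point): Middle of a closed amber glass jar, 64 mm diameter, 85 mm tall, beside the clamp. Leave it.
- wrench: Steel wrench about 160 mm long lying on the bench beside the clamp. Leave it.
Mind the look-alikes: they are no part of the job. Of the things that look like the part that bears wrist_pin_mid, the smallest one is meant. There is more than one size of the part that bears piston_center; the job needs the larger.

How it is judged:
On the way, in this order (a step that is already met when the one before it is completed fails the run):
1. the slide is pushed back to its end stop by the fingers (beyond 0.052 of 0.060 m) (value of joint slide above 0.052 m and contact force between the fingers and slide above 1 N), for 0.05 s.
2. let go, the slide rests latched on the stop pin (value of joint slide between 0.026 and 0.034 m and value of joint pin below 0.003 m and contact force between the fingers and slide below 0.3 N), for 0.3 s.
At the end, for the whole second after the job is handed in: The slide stands still, free of the robot, at 0.030 m within 4 mm, with the stop pin down (within 3 mm); the piston is upright within 12 mm of where it stood, wrist pin, jar and wrench within 20 mm of where they were (value of joint slide between 0.026 and 0.034 m and velocity of joint slide between -0.01 and 0.01 m/s and value of joint pin below 0.003 m and distance of piston_center from where it was at the start of the episode below 0.012 m and angle between piston_center's own z axis and vertical below 0.1 rad and distance of each of wrist_pin_mid, jar_mid, wrench from where it was at the start of the episode below 0.02 m and angle between wrist_pin_mid's own z axis and vertical below 0.15 rad); the robot touches nothing.
It fails at once if the piston is touched by the robot (contact force between any of the fingers, the arm and piston above 0.5 N).
It fails at once if the stop pin is worked by the robot (contact force between any of the fingers, the arm and pin above 0.5 N).
It fails at once if the piston is displaced, tipped or lifted (distance of piston_center from where it was at the start of the episode above 0.012 m or angle between piston_center's own z axis and vertical above 0.3 rad).
It fails at once if a bystander is displaced, knocked over or picked up (distance of any of wrist_pin_mid, jar_mid, wrench from where it was at the start of the episode above 0.02 m).
It also fails if it takes over 35 s, if anything falls off the work surface, if the arm or the gripper's body presses on something with over 40 N, if the wrist force passes 120 N, or if a joint passes its speed limit or range.

## Working session

There is one attempt and no reset: what is moved stays moved. The work goes in short steps, Python scripts to look and compute and a shell command to move; the robot and the scene stay as the last step left them, time stands still between calls to the robot, and variables do not carry over. Pictures are saved under pics/ and viewed, and the job is handed in when it is done.

```bash
mkdir -p pics; ls
python3 - <<'E'
from workcell import bot
import cv2,numpy as np
o=bot.get_obs();print({k:np.round(v,3) for k,v in o.items()})
for c in ["scene","top","wrist"]:
    im=bot.snapshot(c);cv2.imwrite(f"pics/{c}0.png",im[:,:,::-1])
for c in ["scene","top"]:
  for l in ["clamp","tab","pin_top","piston_center","wrist_pin_mid","jar_mid","wrench"]:
    print(c,l,[(np.round(d["centre"],3).tolist(),round(d["score"],2)) for d in bot.place_of(c,l)])
print(bot.get_obs()["time"], bot.tcp_to_tips)
E
```

```text
pics
{'time': np.float64(0.0), 'joints': array([-1.465,  0.182,  1.608, -0.   ,  1.354, -0.206]), 'joint_vel': array([ 0.001,  0.001,  0.001, -0.001,  0.001, -0.   ]), 'effort': array([-1.0000e-03, -4.4487e+01, -3.5134e+01, -0.0000e+00,  9.0000e-03,
        0.0000e+00]), 'position': array([ 0.176, -0.547,  0.404]), 'tool_rot': array([ 2.054,  0.325, -2.054]), 'force': array([-0.493, -0.002, -0.827]), 'moment': array([-0.021,  0.009,  0.068]), 'width': np.float64(0.085)}
scene clamp [([0.494, 0.012, -0.001], 0.7)]
scene tab [([0.579, 0.006, 0.08], 0.85)]
scene pin_top [([0.503, 0.008, 0.082], 0.67)]
scene piston_center [([0.412, 0.015, 0.044], 0.84), ([0.386, 0.131, 0.024], 0.64)]
scene wrist_pin_mid [([0.57, 0.134, 0.029], 0.77), ([0.622, 0.118, 0.038], 0.56)]
scene jar_mid [([0.473, -0.134, 0.038], 0.61)]
scene wrench [([0.63, -0.12, 0.002], 0.81)]
top clamp [([0.494, 0.014, 0.001], 0.69)]
top tab []
top pin_top [([0.507, 0.012, 0.082], 0.45)]
top piston_center [([0.41, 0.012, 0.047], 0.86), ([0.388, 0.126, 0.02], 0.57)]
top wrist_pin_mid [([0.553, 0.194, 0.03], 0.63), ([0.566, 0.128, 0.025], 0.52), ([0.622, 0.119, 0.038], 0.52)]
top jar_mid [([0.474, -0.132, 0.043], 0.8)]
top wrench [([0.632, -0.113, 0.002], 0.88)]
0.85 0.1734
```

View pics/scene0.png

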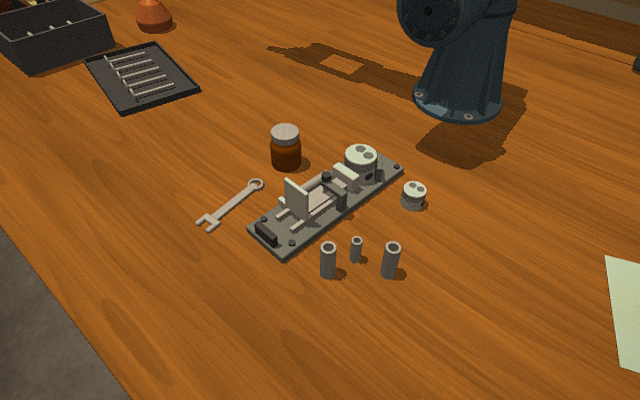

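View pics/top0.png

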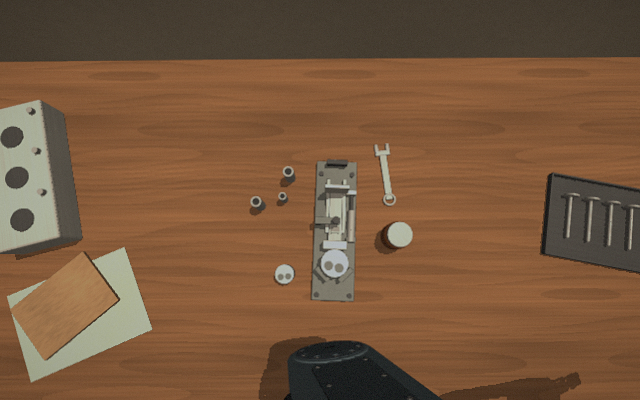

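Run:
```python
from workcell import bot
import numpy as np
from scipy.spatial.transform import Rotation as R
o=bot.get_obs();print(np.round(R.from_rotvec(o["tool_rot"]).as_matrix(),3))
a=np.array([.411,.0135]);b=np.array([.579,.006]);print(np.degrees(np.arctan2(*(b-a)[::-1])))
```

```text
[[ 0.     0.307 -0.952]
 [-0.    -0.952 -0.307]
 [-1.     0.    -0.   ]]
-2.5561500785782822
```

Scene: the clamp is at about (0.494, 0.013), nearly aligned with world x, with the tab at (0.579, 0.007). In the top picture the bed spans from (333,300) to (337,161). I'll work out the clamp yaw while turning the tool and closing the fingers.

```bash
python3 -m creep '[[0,0,0,0.8],[0,0,0,0.8],[0,0,0,0.8],[0,0,0,0.8],[0,0,0,0.2]]' 0
cat > h.py <<'E'
from workcell import bot
import cv2,numpy as np
from scipy.spatial.transform import Rotation as R
def ray(c,uv):
    p=bot.camera_params(c);K=np.array(p["camera_matrix"]);T=np.array(p["world_from_camera"])
    q=cv2.undistortPoints(np.array(uv,float).reshape(-1,1,2),K,np.array([p["k1"],0,0,0.])).reshape(-1,2)
    d=np.c_[q[:,0],-q[:,1],-np.ones(len(q))]@T[:3,:3].T
    return T[:3,3],d
def onplane(c,uv,z):
    o,d=ray(c,uv);return o+d*((z-o[2])/d[:,2])[:,None]
def proj(c,P):
    p=bot.camera_params(c);K=np.array(p["camera_matrix"]);T=np.linalg.inv(p["world_from_camera"])
    q=np.atleast_2d(P)@T[:3,:3].T+T[:3,3]
    return cv2.projectPoints(q*[1,-1,-1],np.zeros(3),np.zeros(3),K,np.array([p["k1"],0,0,0.]))[0].reshape(-1,2)
def st():
    o=bot.get_obs();M=R.from_rotvec(o["tool_rot"]).as_matrix()
    print("t",round(float(o["time"]),2),"pos",np.round(o["position"],4),"F",np.round(o["force"],1),"w",round(float(o["width"]),4));print(np.round(M,3));return o,M
E
python3 - <<'E'
from h import *
im=cv2.imread("pics/top0.png");cr=im[145:315,290:380]
cv2.imwrite("pics/topz.png",cv2.resize(cr,None,fx=3.5,fy=3.5,interpolation=cv2.INTER_CUBIC))
o,M=st()
E
```

```text
time: 1.27
position: [0.1764, -0.5473, 0.4048]
tool_rot: [-2.191, 0.067, 2.191]
force: [-0.7, -0.4, 0.6]
width: 0.0256
t 1.27 pos [ 0.1764 -0.5473  0.4048] F [-0.7 -0.4  0.6] w 0.0256
[[ 0.    -0.061 -0.998]
 [-0.    -0.998  0.061]
 [-1.     0.    -0.   ]]
```

View pics/topz.png

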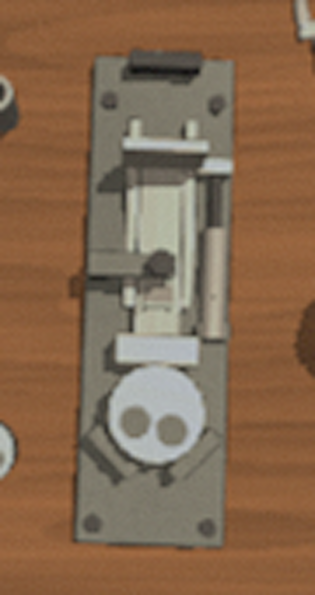

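The zoom shows the bed corners at about (96,58), (235,60), (222,545) and (76,540), the tab's top edge at y≈146 and the knob at (160,263).

Run:
```python
from h import *
z=np.array([(96,58),(235,60),(222,545),(76,540)])/3.5+[290,145]-.36
C=onplane("top",z,.018);print(C.round(4))
a=(C[0]+C[1])/2-(C[2]+C[3])/2;print("centre",C.mean(0),"yaw",np.degrees(np.arctan2(a[1],a[0])),np.linalg.norm(a))
b=C[0]-C[1];print(np.degrees(np.arctan2(-b[0],b[1])))
k=np.array([(160,263)])/3.5+[290,145];print("knob",onplane("top",k,.081))
t=np.array([(123,144),(208,147)])/3.5+[290,145];print("tab top",onplane("top",t,.1))
```

```text
[[ 0.6604  0.051   0.018 ]
 [ 0.6582 -0.0475  0.018 ]
 [ 0.3257 -0.0311  0.018 ]
 [ 0.3297  0.0661  0.018 ]]
centre [0.49350823 0.00963142 0.018     ] yaw -2.722222894371219 0.3320121302004601
-1.2984635694681181
knob [[0.50706977 0.00918065 0.081     ]]
tab top [[ 0.58101596  0.03231679  0.1       ]
 [ 0.57865705 -0.02154081  0.1       ]]
```

```bash
python3 -m creep '[[0,-0.034,-0.02,0],[0,-0.034,-0.02,0],[0,-0.034,-0.02,0],[0,-0.034,-0.02,0],[0,-0.034,-0.02,0]]' 
python3 -m creep '[[0,-0.034,-0.02,0],[0,-0.034,-0.02,0],[0,-0.034,-0.02,0],[0,-0.034,-0.02,0],[0,-0.034,-0.02,0]]' 
python3 -m creep '[[0,-0.034,-0.02,0],[0,-0.034,-0.02,0],[0,-0.034,-0.02,0],[0,-0.034,-0.02,0],[0,-0.034,-0.02,0]]'
cat > go.py <<'E'
from h import *
import sys
o,M=st();T=np.array(eval(sys.argv[1]));print("tool delta",(M.T@(T-o["position"])).round(4))
E
python3 go.py '[.548,.0085,.40]'
```

```text
time: 1.68
position: [0.2858, -0.3845, 0.4036]
tool_rot: [-2.184, 0.085, 2.186]
force: [0.7, 0.6, 0.7]
width: -0.0001
time: 2.1
position: [0.4014, -0.2138, 0.4042]
tool_rot: [-2.187, 0.091, 2.182]
force: [0.5, -0.3, 0.1]
width: -0.0001
time: 2.52
position: [0.518, -0.042, 0.4054]
tool_rot: [-2.193, 0.094, 2.178]
force: [0.6, -1.3, 0.2]
width: 0.0001
t 2.52 pos [ 0.518  -0.042   0.4054] F [ 0.6 -1.3  0.2] w 0.0001
[[ 0.006 -0.078 -0.997]
 [-0.009 -0.997  0.078]
 [-1.     0.008 -0.007]]
tool delta [ 0.0052 -0.0527 -0.026 ]
```

```bash
python3 -m creep '[[0.003,-0.027,-0.014,-0.15],[0.002,-0.023,-0.01,-0.15],[0,0,0,0]]'
python3 - <<'E'
from h import *
o,M=st()
im=bot.snapshot("wrist");cv2.imwrite("pics/wrist1.png",im[:,:,::-1])
for l in ["clamp","tab","pin_top"]:
    print(l,[(np.round(d["centre"],3).tolist(),round(d["score"],2)) for d in bot.place_of("wrist",l)])
E
python3 go.py '[.548,.0085,.40]'
```

```text
time: 2.77
position: [0.5491, 0.015, 0.4007]
tool_rot: [-2.217, 0.05, 2.194]
force: [-1.0, 0.7, -0.6]
width: 0.0
t 2.77 pos [0.5491 0.015  0.4007] F [-1.   0.7 -0.6] w 0.0
[[ 0.01  -0.038 -0.999]
 [-0.007 -0.999  0.038]
 [-1.     0.007 -0.01 ]]
clamp [([0.493, 0.01, -0.001], 0.88), ([0.566, 0.13, 0.024], 0.51), ([0.478, -0.132, 0.04], 0.3)]
tab [([0.575, 0.007, 0.081], 0.57)]
pin_top [([0.506, 0.014, 0.082], 0.49)]
t 2.97 pos [0.5476 0.0106 0.4009] F [-0.4  0.2 -0.2] w -0.0002
[[ 0.009 -0.043 -0.999]
 [-0.009 -0.999  0.043]
 [-1.     0.009 -0.009]]
tool delta [ 0.001   0.0021 -0.0005]
```

View pics/wrist1.png

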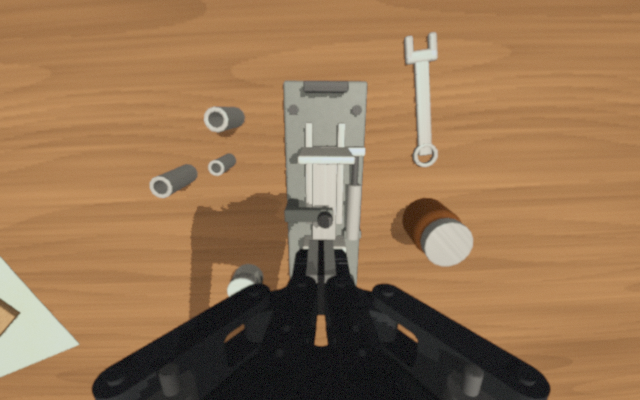

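The wrist view shows the tab's top edge at about (332,155), the knob at (324,218) and the closed fingertips at (322,245), all consistent with the estimate. I'll descend part way, then check.

```bash
python3 -m creep '[[0.03,0.001,0.001,0],[0.03,0.001,0.001,0],[0.03,0,0,0],[0.015,0,0,0],[0,0,0,0]]'
python3 - <<'E'
from h import *
o,M=st()
for c in ["scene","wrist"]:
    im=bot.snapshot(c);cv2.imwrite(f"pics/{c}2.png",im[:,:,::-1])
    if c=="scene": cv2.imwrite("pics/scene2z.png",cv2.resize(im[100:280,200:440,::-1],None,fx=3.3,fy=3.3,interpolation=cv2.INTER_CUBIC))
E
python3 go.py '[.546,.0085,.243]'
```

```text
time: 3.38
position: [0.5459, -0.0001, 0.2969]
tool_rot: [-2.22, 0.073, 2.18]
force: [-1.0, 0.5, -0.4]
width: -0.0001
t 3.38 pos [ 5.459e-01 -1.000e-04  2.969e-01] F [-1.   0.5 -0.4] w -0.0001
[[ 0.018 -0.054 -0.998]
 [-0.013 -0.998  0.054]
 [-1.     0.012 -0.019]]
t 3.48 pos [5.470e-01 1.000e-04 2.997e-01] F [-0.1 -0.8  1.2] w -0.0001
[[ 0.021 -0.054 -0.998]
 [-0.013 -0.998  0.054]
 [-1.     0.012 -0.022]]
tool delta [ 0.0566 -0.009   0.0027]
```

View pics/scene2z.png

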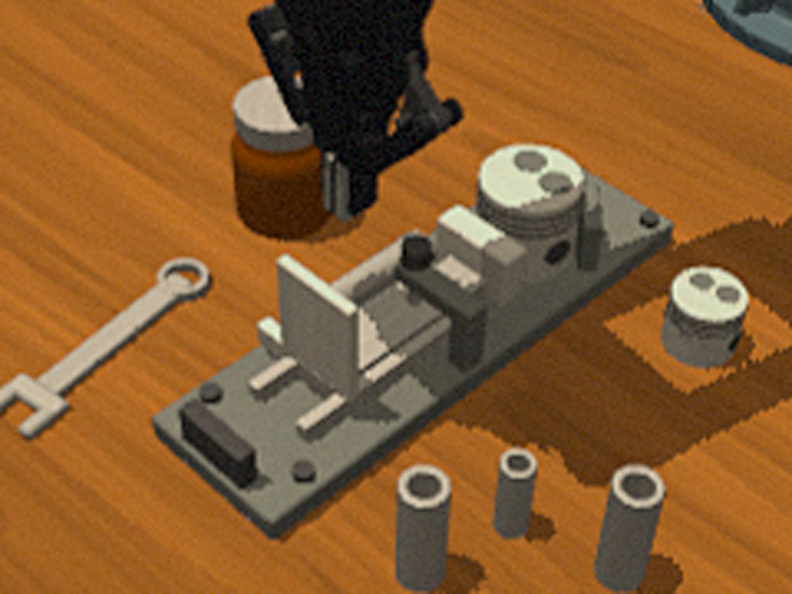

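View pics/wrist2.png

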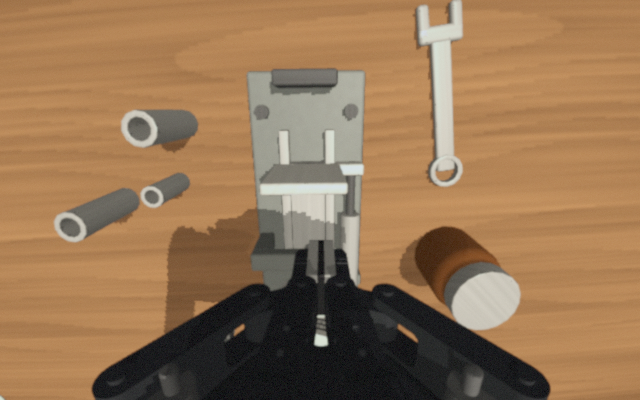

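Tips are at about (0.551,-0.002,0.126), 10 mm right of the tab's middle. I'll shift left first, then go down.

```bash
python3 -m creep '[[0,-0.011,0.004,0],[0,0,0,0]]'; python3 go.py '[.543,.0085,.243]'
```

```text
time: 3.65
position: [0.5442, 0.0103, 0.3024]
tool_rot: [-2.227, 0.078, 2.17]
force: [0.1, 0.6, -0.1]
width: -0.0001
t 3.65 pos [0.5442 0.0103 0.3024] F [ 0.1  0.6 -0.1] w -0.0001
[[ 0.025 -0.057 -0.998]
 [-0.014 -0.998  0.057]
 [-1.     0.013 -0.026]]
tool delta [0.0594 0.0011 0.0027]
```

```bash
python3 -m creep '[[0.015,0,0.0006,0],[0.015,0,0.0006,0],[0.015,0,0.0006,0],[0,0,0,0]]'
python3 - <<'E'
from h import *
o,M=st()
print("tip",(o["position"]+M[:,0]*.1734).round(4))
for c in ["scene","wrist"]:
    im=bot.snapshot(c);cv2.imwrite(f"pics/{c}3.png",im[:,:,::-1])
    if c=="scene": cv2.imwrite("pics/scene3z.png",cv2.resize(im[100:280,200:440,::-1],None,fx=3.3,fy=3.3,interpolation=cv2.INTER_CUBIC))
E
```

```text
time: 3.98
position: [0.5464, 0.0106, 0.2645]
tool_rot: [-2.246, 0.079, 2.156]
force: [-0.6, 0.0, -0.6]
width: -0.0001
t 3.98 pos [0.5464 0.0106 0.2645] F [-0.6  0.  -0.6] w -0.0001
[[ 0.041 -0.056 -0.998]
 [-0.017 -0.998  0.055]
 [-0.999  0.015 -0.041]]
tip [0.5534 0.0076 0.0913]
```

View pics/scene3z.png

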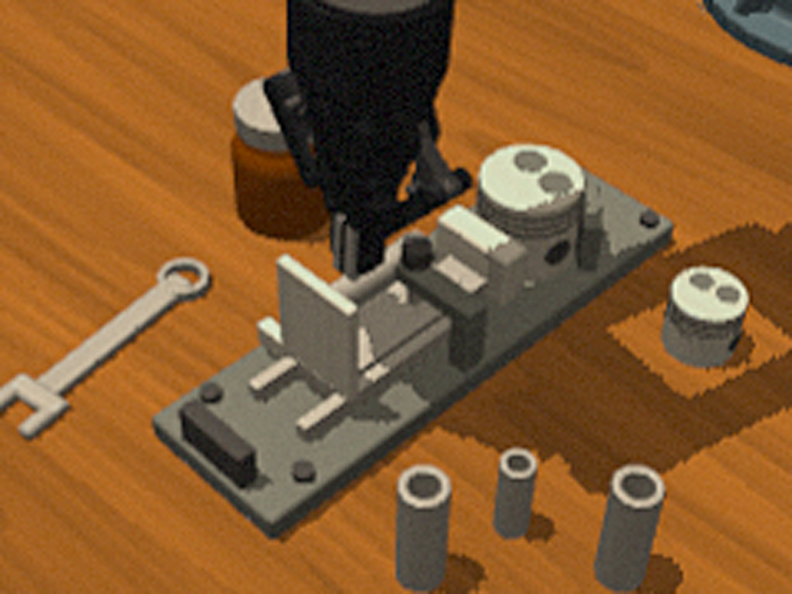

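View pics/wrist3.png

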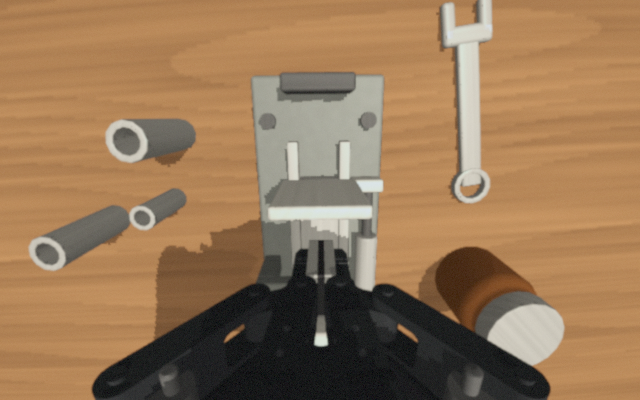

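Fingers sit behind the tab, with the tips between tab and knob, front face about 12 mm from the tab. I'll lower the last 22 mm.

```bash
python3 -m creep '[[0.011,0,0.001,0],[0.011,0,0.001,0],[0,0,0,0]]'
python3 - <<'E'
from h import *
o,M=st()
print("tip",(o["position"]+M[:,0]*.1734).round(4))
im=bot.snapshot("scene")
cv2.imwrite("pics/scene4z.png",cv2.resize(im[130:270,230:410,::-1],None,fx=4.2,fy=4.2,interpolation=cv2.INTER_CUBIC))
E
```

```text
time: 4.33
position: [0.5482, 0.0101, 0.2474]
tool_rot: [-2.259, 0.08, 2.144]
force: [-0.0, -0.3, 0.1]
width: -0.0002
t 4.33 pos [0.5482 0.0101 0.2474] F [-0.  -0.3  0.1] w -0.0002
[[ 0.052 -0.055 -0.997]
 [-0.019 -0.998  0.054]
 [-0.998  0.017 -0.053]]
tip [0.5572 0.0068 0.0743]
```

View pics/scene4z.png

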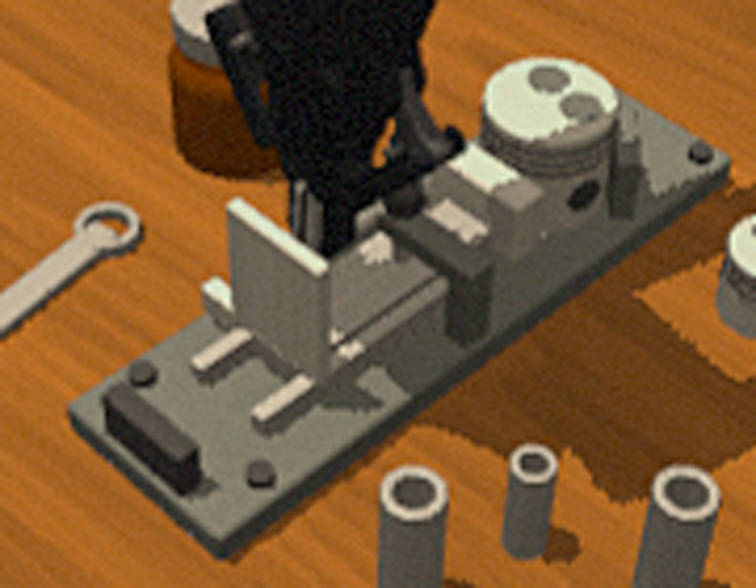

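```bash
python3 -m creep '[[0.003,0,-0.008,0],[0.002,0,-0.01,0],[0.002,0,-0.01,0],[0,0,-0.01,0]]'; python3 go.py '[.61,.007,.245]'
```

```text
time: 4.72
position: [0.5846, 0.0086, 0.2417]
tool_rot: [-2.241, 0.078, 2.163]
force: [-11.5, -0.4, 7.7]
width: 0.0003
t 4.72 pos [0.5846 0.0086 0.2417] F [-11.5  -0.4   7.7] w 0.0003
[[ 0.035 -0.054 -0.998]
 [-0.018 -0.998  0.054]
 [-0.999  0.016 -0.036]]
tool delta [-0.0024  0.0003 -0.0255]
```

In contact at about 11 N, slide roughly 0.025. Continue.

```bash
python3 -m creep '[[0,0,-0.011,0],[0,0,-0.011,0],[0,0,-0.008,0]]'; python3 go.py '[.613,.007,.243]'
```

```text
time: 4.97
position: [0.6137, 0.0073, 0.2412]
tool_rot: [-2.221, 0.076, 2.183]
force: [-10.6, 0.1, 8.1]
width: -0.0
t 4.97 pos [0.6137 0.0073 0.2412] F [-10.6   0.1   8.1] w -0.0
[[ 0.017 -0.053 -0.998]
 [-0.016 -0.998  0.053]
 [-1.     0.016 -0.018]]
tool delta [-0.0018  0.0004  0.0007]
```

```bash
python3 -m creep '[[0,0,-0.006,0],[0,0,-0.003,0]]'; python3 -m creep '[[0,0,-0.004,0]]'
```

```text
time: 5.13
position: [0.6225, 0.007, 0.2408]
tool_rot: [-2.209, 0.075, 2.195]
force: [-11.7, 0.6, 7.3]
width: -0.0
time: 5.22
position: [0.6259, 0.007, 0.2403]
tool_rot: [-2.202, 0.074, 2.202]
force: [-11.2, 0.1, 7.8]
width: 0.0001
```

```bash
python3 -m creep '[[0,0,-0.003,0]]'; python3 -m creep '[[0,0,-0.003,0]]'
python3 - <<'E'
from h import *
o,M=st()
im=bot.snapshot("scene")
cv2.imwrite("pics/scene5z.png",cv2.resize(im[130:270,230:410,::-1],None,fx=4.2,fy=4.2,interpolation=cv2.INTER_CUBIC))
E
```

```text
time: 5.3
position: [0.6283, 0.0069, 0.24]
tool_rot: [-2.195, 0.074, 2.209]
force: [-18.1, 0.1, 13.5]
width: 0.0002
time: 5.38
position: [0.6298, 0.007, 0.2395]
tool_rot: [-2.185, 0.073, 2.221]
force: [-22.3, 0.5, 14.8]
width: -0.0001
t 5.38 pos [0.6298 0.007  0.2395] F [-22.3   0.5  14.8] w -0.0001
[[-0.017 -0.051 -0.999]
 [-0.014 -0.999  0.051]
 [-1.     0.015  0.016]]
```

View pics/scene5z.png

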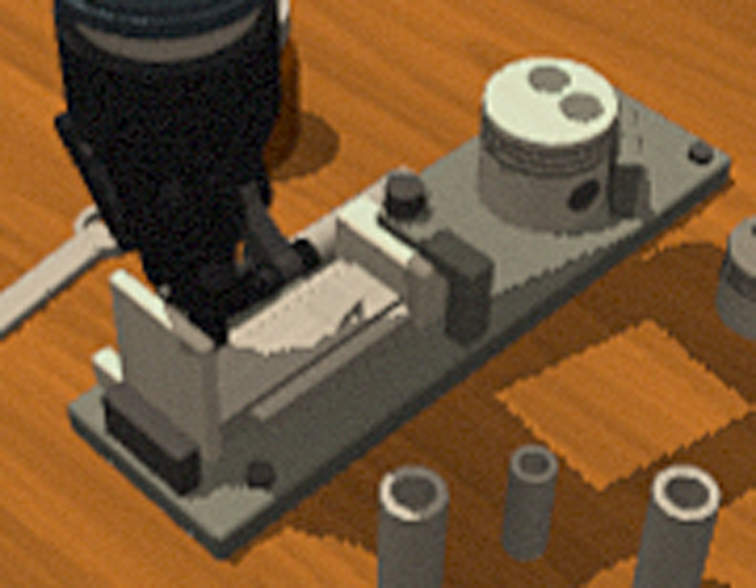

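The tab is against the end stop: the force jumped from 11 to 22 N and the picture shows the tab hard against the dark stop at about (150,440). Next I back off gently, towards but well short of the knob.

```bash
python3 -m creep '[[0,0,0.01,0],[0,0,0.012,0],[0,0,0.012,0],[0,0,0.008,0],[0,0,0,0]]'
python3 - <<'E'
from h import *
o,M=st()
print("tip",(o["position"]+M[:,0]*.1734).round(4))
im=bot.snapshot("scene")
cv2.imwrite("pics/scene6z.png",cv2.resize(im[130:270,230:410,::-1],None,fx=4.2,fy=4.2,interpolation=cv2.INTER_CUBIC))
for l in ["tab","pin_top"]:
    print(l,[(np.round(d["centre"],3).tolist(),round(d["score"],2)) for d in bot.place_of("scene",l)])
E
```

```text
time: 5.85
position: [0.5872, 0.009, 0.239]
tool_rot: [-2.172, 0.072, 2.232]
force: [0.5, -0.3, -0.6]
width: -0.0001
t 5.85 pos [0.5872 0.009  0.239 ] F [ 0.5 -0.3 -0.6] w -0.0001
[[-0.027 -0.051 -0.998]
 [-0.014 -0.999  0.051]
 [-1.     0.015  0.027]]
tip [0.5825 0.0067 0.0657]
tab [([0.606, 0.007, 0.082], 0.64)]
pin_top [([0.507, 0.005, 0.078], 0.55), ([0.608, 0.007, 0.081], 0.19)]
```

View pics/scene6z.png

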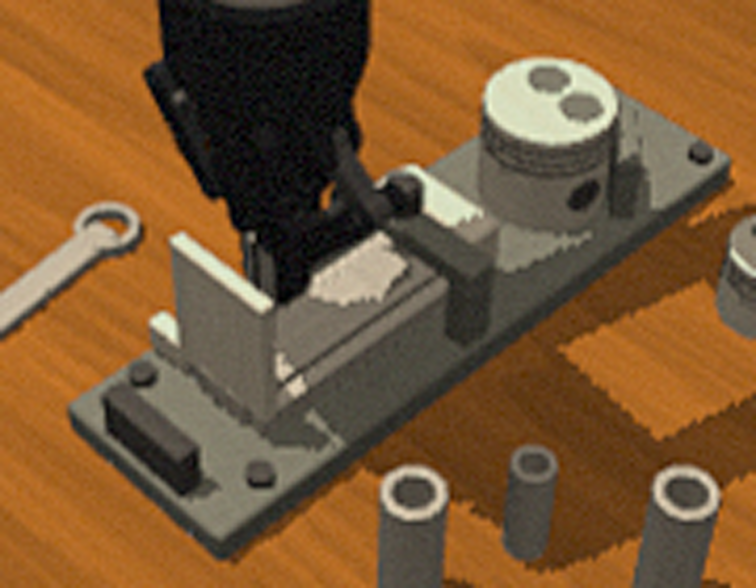

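The tab now stands at about 0.606, 29 mm from where it started, force is about 0, and there is a gap between fingers and tab. It looks latched at mid travel. I'll dwell briefly, then lift straight out.

```bash
python3 -m creep '[[0,0,0,0],[0,0,0,0],[0,0,0,0]]'; python3 -m creep '[[-0.012,0,0.001,0],[-0.02,0,0.001,0],[-0.03,0,0.001,0],[-0.035,0,0,0],[-0.035,0,0,0]]'; python3 -m creep '[[-0.01,0,0,0],[0,0,0,0],[0,0,0,0],[0,0,0,0]]'
python3 - <<'E'
from h import *
o,M=st()
im=bot.snapshot("scene");cv2.imwrite("pics/scene7.png",im[:,:,::-1])
cv2.imwrite("pics/scene7z.png",cv2.resize(im[100:280,180:440,::-1],None,fx=3,fy=3,interpolation=cv2.INTER_CUBIC))
for l in ["tab","pin_top","piston_center","wrist_pin_mid","jar_mid","wrench"]:
    print(l,[(np.round(d["centre"],3).tolist(),round(d["score"],2)) for d in bot.place_of("scene",l)])
E
```

```text
time: 6.25
position: [0.5906, 0.0084, 0.24]
tool_rot: [-2.178, 0.073, 2.227]
force: [-0.6, -0.9, -0.5]
width: -0.0001
time: 6.67
position: [0.5883, 0.0107, 0.3695]
tool_rot: [-2.156, 0.07, 2.245]
force: [1.1, -0.5, -0.2]
width: 0.0003
time: 7.0
position: [0.5908, 0.0108, 0.3921]
tool_rot: [-2.178, 0.073, 2.227]
force: [-0.8, 0.2, -0.1]
width: 0.0002
t 7.0 pos [0.5908 0.0108 0.3921] F [-0.8  0.2 -0.1] w 0.0002
[[-0.023 -0.051 -0.998]
 [-0.014 -0.999  0.052]
 [-1.     0.015  0.022]]
tab [([0.608, 0.006, 0.08], 0.86)]
pin_top [([0.507, 0.006, 0.079], 0.43)]
piston_center [([0.413, 0.014, 0.045], 0.96), ([0.388, 0.13, 0.018], 0.92)]
wrist_pin_mid [([0.55, 0.193, 0.035], 0.78), ([0.571, 0.131, 0.025], 0.7), ([0.622, 0.118, 0.04], 0.61)]
jar_mid [([0.474, -0.133, 0.041], 0.62)]
wrench [([0.632, -0.118, 0.0], 0.68), ([0.476, -0.134, 0.041], 0.65)]
```

View pics/scene7z.png

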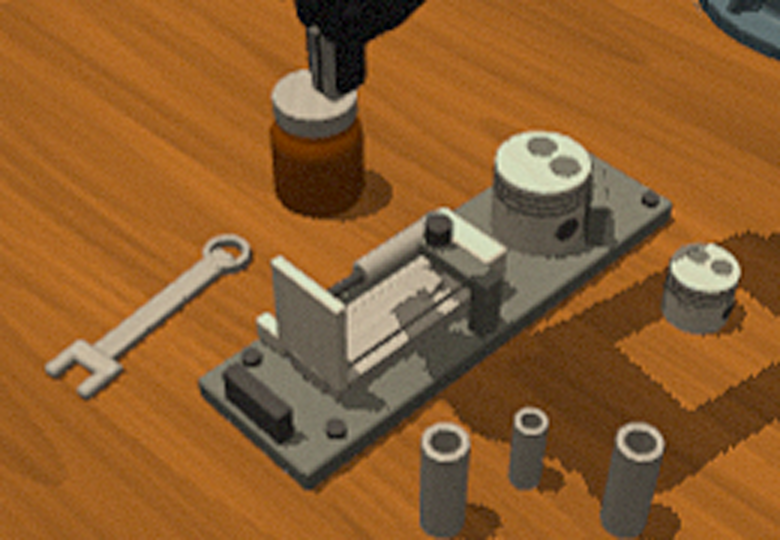

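The tab at (310,320) is held at mid travel with the jaw clear of the piston, the knob is down, everything else is in place, and the fingers are free well above the clamp. I'm handing in.

```bash
python3 -c "
from workcell import bot
print(bot.job_done())"
```

```text
the job is handed in; nothing more can be done
None
```

The clamp is open and latched at mid travel, and I handed the job in at about 7 s; no verdict came back.

- **Push:** I lowered the closed fingers between the pin's knob and the tab. I pushed along clamp +x until the force rose from about 11 N to about 22 N. The picture showed the tab at the end stop.
- **Release:** I then backed off. The spring brought the slide back, and the tab came to rest at about 0.607 m. That is 28–30 mm from its start at about 0.578 m.
- **Last checks:** The force was about zero and the fingers were lifted clear. The knob was found at a height of 79 mm, so the pin is down. The piston, wrist pin, jar and wrench were within about 5 mm of where they were first seen, which is about the detectors' accuracy.
- **What disagreed:** In the last picture a low-scoring second "wrench" was reported at the jar's position, a plain misdetection. During the push there was also an upward force of about 8 N (up to 15 N at the stop), and the tool tilted by up to 3°. Neither did any harm.

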